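# Hold a spring-return purge valve open with its bayonet key

### The job

Slide the wing-grip bayonet key out of the open end of its slotted rack and use it to open the round purge valve: set its two lugs through the two gaps of the valve's lip, push it in against the spring, and twist it clockwise (seen from above) a quarter turn. The valve springs back when it is let go, so finish still gripping the key, holding it in and turned. Leave the other small things on the bench where they lie.

Things in the scene. Friction and masses are not known exactly. Their poses are not given: they have to be found in the camera images.
- key: Loose upright bayonet key, 0.09 kg, 54 mm tall. Origin: centre of its underside, z up. Steel barrel 26 mm across (z 0 to 20 mm) with two lugs, one along +y and one along -y, each 9 mm wide in x, reaching 20 mm from the axis, z 2 to 8 mm; flange 40 mm across (z 20 to 24); black wing grip above it. The same after a half turn about z.
- key_wing (a point): centre of the key's black wing grip, 39 mm above the key's origin, same axes. The wing is 16 mm thick in x, 44 mm long in y (in line with the lugs) and 30 mm high (key z 24 to 54 mm). Grip it from above across its thickness.
- rack: Fixed grey-painted slotted rack, 100 mm long (x), 60 wide (y), 21 high. Origin: centre of its underside. Slot along x, open at -x (towards the robot), closed at +x. Floor plate 5 mm thick, x -50 to +50; overhanging side lips (z 16 to 21) from x -24 to +46 leave a slot 30 mm wide over a channel 44 mm wide. The key starts on the floor plate at x +16 to +22, y 0.
- rack_exit (a point): point on the top of the rack's floor plate, 36 mm from its origin towards its -x. The key, parked with its lugs under the lips (its y along the rack's y), cannot be lifted until its origin is more than 30 mm to the -x side of the rack's origin; at this point it can be.
- valve: Fixed round valve on a grey 76 x 76 mm base plate, brass hose tail at +x. Origin: centre of its underside, z up. Ring 60 mm across, top at z 26.5 mm. Steel lip inside it (z 20 to 26) with a round opening of 30 mm and two gaps 13 mm wide, towards +y and -y, out to 25 mm from the axis: the key goes in with its y along this y, either way round.
- valve_mouth (a point): centre of the lip's top, 26 mm above the valve's origin. For the lugs to pass under the lip the key's underside must be pushed below 12 mm above the valve's origin (9 to 10 mm is good, 7 is the bottom). Then it turns, only clockwise seen from above (yaw decreasing); stops block the other way.
- plunger (a joint): how far the valve's spring plunger is pressed down, m: 0 at rest (its top 18 mm above the valve's origin), at most 0.011; it resists with 4 N at first, 7 N at 0.008. The lugs clear the lip from 0.006 on; a turned key that is no longer pushed is lifted against the lip and leaves it at 0.006.
- rotor (a joint): how far the valve's inner rotor is turned open, rad clockwise: 0 at rest, at most 1.75. The key's lugs push it along after about 0.13 rad of play (turning the key by 1.4 gives about 1.27). Its spring turns it back with 0.05 Nm at 0 and 0.15 Nm at 1.3.
- tweezers_1: Bystander, leave it alone (not moved by more than 3 cm): fine pointed tweezers, 11x123x9 mm, lying between rack and valve; origin at the centre of its underside.
- clamp_disc: Bystander, leave it alone (not moved by more than 3 cm): round light metal clamp disc with holes, 47 mm across, 10 mm high; origin at the centre of its underside.
- lens_cap_ring: Bystander, leave it alone (not moved by more than 3 cm): black plastic ring, 41 mm across, 11 mm high; origin at the centre of its underside.
- pen_clear: Bystander, leave it alone (not moved by more than 3 cm): clear pen, 9x145x10 mm; origin at the centre of its underside.
- head_comb: Bystander, leave it alone (not moved by more than 3 cm): small blue plastic head comb, 16x45x10 mm; origin at the centre of its underside.
- voice_magnet: Bystander, leave it alone (not moved by more than 3 cm): curved grey magnet, 20x46x9 mm; origin at the centre of its underside.
There are look-alikes about, which are no part of the job. There is more than one size of the key; the one meant has the size given above.

How it is judged:
On the way, in this order (a step that is already met when the one before it is completed fails the run):
1. the key has been slid out of the open end of the rack's slot (x of key in the frame of rack below -0.03 m), for 0.05 s.
2. the key stands in the valve, pushed in far enough for its lugs to be under the lip, not yet turned (horizontal distance between key and valve below 0.004 m and angle between key's own z axis and vertical below 0.15 rad and value of joint plunger above 0.0055 m and value of joint rotor below 0.5 rad), for 0.05 s.
At the end, for the whole second after the job is handed in: Through the last second the fingers grip the key (over 3 N); it stands in the valve, axis within 4 mm, tilt under 0.15 rad, underside lower than 13.5 mm above the bench, plunger pressed over 5 mm, and the rotor held open over 1.05 rad (key turned some 68 degrees or more) (horizontal distance between key and valve below 0.004 m and angle between key's own z axis and vertical below 0.15 rad and value of joint plunger above 0.005 m and value of joint rotor above 1.05 rad and height (world z) of key below 0.0135 m and contact force between the fingers and key above 3 N); the arm keeps its last pose, push and grip.
It fails at once if a bystander is moved by more than 3 cm (distance of any of tweezers_1, clamp_disc, lens_cap_ring, pen_clear, head_comb, voice_magnet from where it was at the start of the episode above 0.03 m).
It also fails if it takes over 42 s, if anything falls off the work surface, if the arm or the gripper's body presses on something with over 40 N, if the wrist force passes 120 N, or if a joint passes its speed limit or range.

### The arm

A 6-joint arm with a two-finger parallel gripper is mounted at the origin on a cart in front of the work surface, level with it; the furniture and walls round the work are solid. World frame = base frame: x ahead of the robot, y to its left, z up, the work surface at z = 0. Lengths are in m, angles in rad, forces in N, time in s.
With the tool pointing down it reaches from about 0.35 to 0.8 m from the base axis. Payload 7.3 kg.
Tool frame: the origin (TCP) lies between the finger pads; the fingertips stand 25 mm ahead of it and the grasp point (between the pads) lies 6 mm ahead of it (r.tip_extent is the distance from the TCP to the fingertips, in m); z points along the fingers, y is the line along which they close (so a half turn about z gives the same grasp; the last joint's range is limited). The gripper opens to 85 mm and grips with 20 to 120 N. Pads are 22 mm wide; open, the fingers measure 114 mm over their backs; the gripper's body (76 mm by 85 mm) begins 54 mm behind the grasp point. The pads swing forward as they close: fully open they stand 13 mm farther back than shut.
Start: joints at [1.009, 0.342, 1.524, -0, 1.275, -0.146], TCP at [0.212, 0.48, 0.256] pointing down, gripper open.
Joint ranges: [-2.53, 2.53], [-0.77, 2.02], [0.04, 2.7], [-1, 4.14], [0.28, 2.66], [-3.11, 3.11]. Speed limits (rad/s): [2.57, 2.57, 3.14, 3.14, 3.14, 3.14].

### API

Orientations are given as a unit quaternion [x, y, z, w].
In Python, from workcell import r, command_gripper, optics gives the robot as it stands. The module is installed in compiled form; this text tells all that it offers. Calls block until the motion is done:
- r.reach(position, orientation): joint-space move of the TCP to a pose.
- r.move_straight(position, orientation=None, speed=0.15, max_force=None): straight line of the TCP; orientation=None keeps the orientation; speed is the mean speed in m/s. With max_force (N) it stops when the force on the tool has changed by that much, and returns True; else False.
- r.movej(angles): joint-space move.
- command_gripper(opening, force=None): finger opening in m; force is the grip in N (None keeps the last); returns when the fingers have stopped.
- r.hold(seconds).
- r.solve_ik(position, orientation): joint angles nearest the present ones, or None.
- r.read_state(): the state.
- optics.get_image(name): name is "scene" or "top" or "wrist"; returns (picture, depth): 400x640x3 uint8, red, green, blue; 400x640 float32, m along the optical axis (not along the pixel's ray), 0 where there is no reading.
- optics.camera_model(name): a dict with "K" (3x3 intrinsics, pixels), "R" (3x3) and "t" (3): a world point X has camera coordinates R X + t; the wrist camera has in their place "tool_from_camera" (4x4, takes a point from camera to tool coordinates, whose origin is the TCP and whose axes are the flange's). Camera axes: x right, y down, z forward; pixel columns grow to the right and rows downward; lengths in m; the calibration is good to about 2 mm. A picture is of the moment at which its call begins: read the wrist's pose just before it. camera_model takes no time and is no camera call.
A pose or a line that the arm cannot do raises r.PlanningError and nothing moves.
- r.finish_job(): hands the job in; it is judged then, once.
The state is a dict: "time_s": time; "joint_positions": joint angles; "dq": joint speeds; "tau": joint torques, N m; "eef_pos": TCP position; "eef_rot": TCP orientation; "contact_force": force on the tool from outside, world axes, zero at the start; "torque": the same for the moment, N m; "grip_width": finger opening in m; "grip_force": force on a finger pad.
Only numpy, scipy, OpenCV 4.12 (cv2) and the standard library are available. Lean on these libraries where they do the work, as an engineer would, in place of code of your own. Each camera call takes 0.05 s, during which the arm holds its last target. There are 200 camera calls.

## Working session

There is one attempt and no reset: what is moved stays moved. The work goes in short steps, each a Python script; the robot and the scene stay as the last script left them, time stands still between calls to the robot, and variables do not carry over. Pictures are saved under pics/ and viewed, at most 12 in all, crops included, and the job is handed in when it is done.

```bash
mkdir -p pics; python3 - <<'E'
from workcell import r, optics
import cv2,numpy as np
for n in ("top","scene"):
    im,d=optics.get_image(n); cv2.imwrite(f"pics/{n}0.png",im[:,:,::-1]); np.savez(f"{n}0.npz",im=im,d=d)
    print(n,optics.camera_model(n))
print(r.read_state()["time_s"], r.read_state()["eef_rot"], optics.camera_model("wrist"))
E
```

```text
top {'K': array([[380.29888705,   0.        , 319.89705789],
       [  0.        , 380.29888705, 201.10541583],
       [  0.        ,   0.        ,   1.        ]]), 'R': array([[-2.22226328e-02, -9.99752625e-01,  9.18461142e-04],
       [-9.93099200e-01,  2.19689055e-02, -1.15201333e-01],
       [ 1.15152657e-01, -3.47219994e-03, -9.93341738e-01]]), 't': array([0.13217965, 0.58547066, 1.15747974])}
scene {'K': array([[382.94323891,   0.        , 320.99378191],
       [  0.        , 382.94323891, 188.33638007],
       [  0.        ,   0.        ,   1.        ]]), 'R': array([[-0.69752563, -0.71652256,  0.00730837],
       [-0.26081038,  0.24436952, -0.9339494 ],
       [ 0.66740987, -0.65335974, -0.35733053]]), 't': array([0.49299627, 0.19988335, 0.82342887])}
0.1 [ 2.06410014e-01  9.78465337e-01 -6.57616493e-04 -2.39003096e-04] {'K': array([[360.36759602,   0.        , 312.98052137],
       [  0.        , 360.36759602, 202.32082157],
       [  0.        ,   0.        ,   1.        ]]), 'tool_from_camera': array([[-4.61079654e-04, -9.48185964e-01, -3.17715540e-01,
         8.04680880e-02],
       [ 9.99999822e-01, -5.57681356e-04,  2.13102773e-04,
         1.43902158e-03],
       [-3.79245092e-04, -3.17715385e-01,  9.48186053e-01,
        -1.16565891e-01],
       [ 0.00000000e+00,  0.00000000e+00,  0.00000000e+00,
         1.00000000e+00]])}
```

View pics/top0.png

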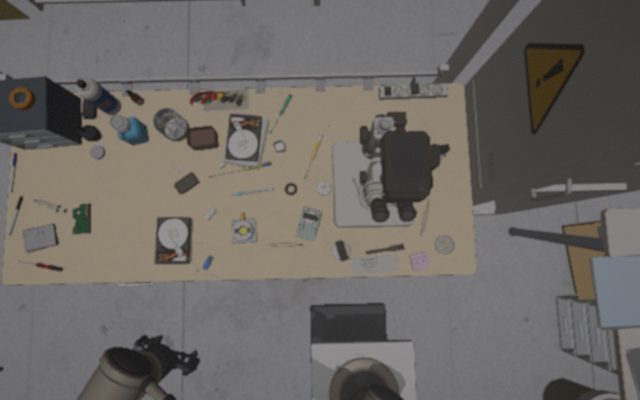

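View pics/scene0.png

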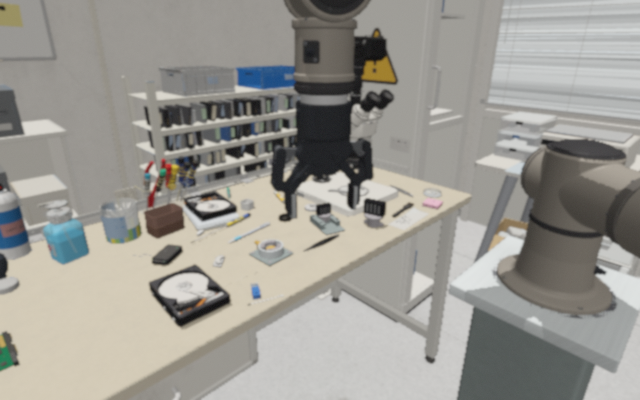

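The top view shows the valve near (244,229) and the rack with a key near (309,222). A key-like object with a dark grip stands near (341,249). I'll take a closer crop of both views to compare the candidates.

```bash
cat > h.py <<'E'
import numpy as np,cv2
from workcell import r,optics,command_gripper
from scipy.spatial.transform import Rotation as Ro
def ray(cm,uv,z,T=None):
    K=cm["K"]; d=np.linalg.inv(K)@np.array([uv[0],uv[1],1.])
    if T is None: R=cm["R"];o=-R.T@cm["t"];d=R.T@d
    else: o=T[:3,3];d=T[:3,:3]@d
    return o+d*(z-o[2])/d[2]
def wristT(s,cm):
    T=np.eye(4);T[:3,:3]=Ro.from_quat(s["eef_rot"]).as_matrix();T[:3,3]=s["eef_pos"]
    return T@cm["tool_from_camera"]
def down(yaw): # tool z down, tool x at world angle yaw ; y (closing) at yaw-90
    c,s=np.cos(yaw),np.sin(yaw)
    return Ro.from_matrix(np.array([[c,s,0],[s,-c,0],[0,0,-1]])).as_quat()
E
python3 - <<'E'
from h import *
a=np.load("top0.npz");b=np.load("scene0.npz")
A=cv2.resize(a["im"][190:280,190:360],(800,424),interpolation=3)
cv2.imwrite("pics/crop1.png",A[:,:,::-1])
B=cv2.resize(b["im"][180:280,240:420],(800,444),interpolation=3)
cv2.imwrite("pics/crop2.png",B[:,:,::-1])
cm=optics.camera_model("top")
for n,p,z in(("valve",(244,229),.026),("rack",(309,222),.02),("other",(341,249),.05)):print(n,ray(cm,p,z))
cs=optics.camera_model("scene")
for n,p,z in(("k1",(323,208),.05),("k2",(375,207),.04),("valve",(271,247),.026)):print(n,ray(cs,p,z))
s=r.read_state();print(Ro.from_quat(s["eef_rot"]).as_matrix().round(3))
E
```

```text
valve [0.50664879 0.35827461 0.026     ]
rack [0.52439673 0.15489481 0.02      ]
other [0.43816767 0.05824114 0.05      ]
k1 [0.53221879 0.16273214 0.05      ]
k2 [0.45191714 0.03430056 0.04      ]
valve [0.49324393 0.37215341 0.026     ]
[[-0.915  0.404 -0.001]
 [ 0.404  0.915 -0.001]
 [ 0.    -0.001 -1.   ]]
```

View pics/crop1.png

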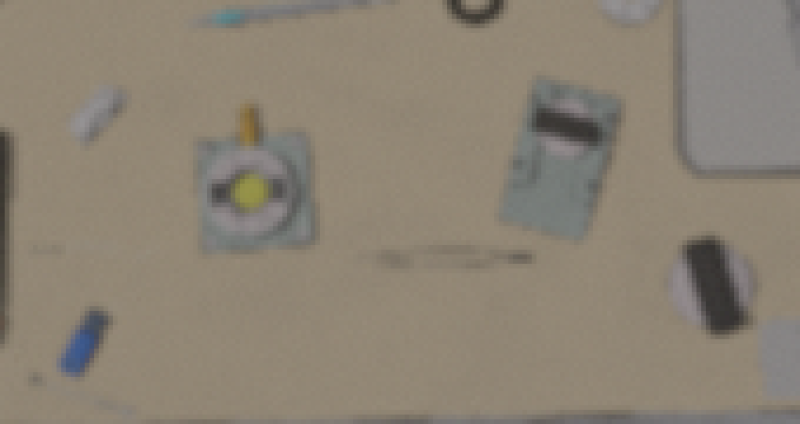

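View pics/crop2.png

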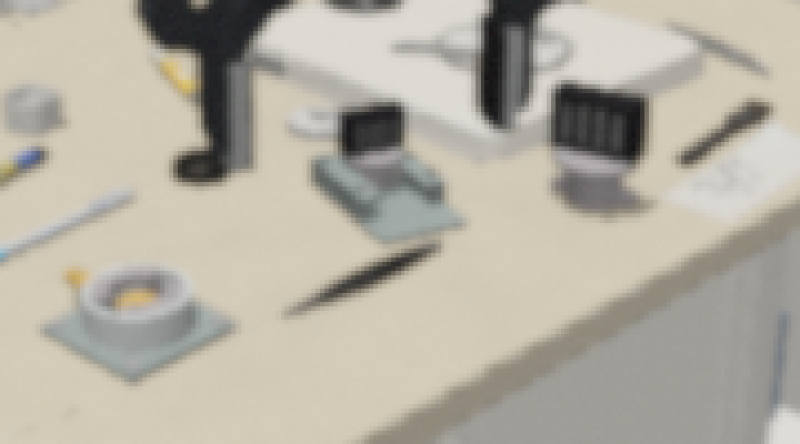

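Candidates for the key:
- The small winged key in the rack, at about top (311,216). Its wing is about 14.5 px ≈ 42 mm, which fits the 44 mm given.
- The larger loose key, at about top (341,250). Its wing is about 21 px ≈ 61 mm, so it's a decoy.

I choose the one in the rack. The valve is at about top (243,230). Next I'll get wrist views of both.

```bash
python3 - <<'E'
from h import *
cm=optics.camera_model("wrist")
for n,p,y in(("valve",(.505,.365,.19),92),("rack",(.53,.158,.19),75)):
    r.reach(p,down(np.radians(y))); r.hold(.3)
    s=r.read_state(); im,d=optics.get_image("wrist")
    np.savez(n+"_w.npz",im=im,d=d,T=wristT(s,cm)); cv2.imwrite(f"pics/{n}_w.png",im[:,:,::-1]); print(s["time_s"],s["joint_positions"],s["eef_pos"])
E
```

```text
1.625 [5.04361272e-01 5.74473650e-01 1.33194630e+00 4.06617908e-05
 1.23459987e+00 4.67892232e-01] [0.50441725 0.36570642 0.19041417]
2.8167 [1.53109884e-01 4.53410538e-01 1.54453390e+00 9.82201868e-05
 1.14375887e+00 4.12962392e-01] [0.5298645  0.15909788 0.18987124]
```

View pics/valve_w.png

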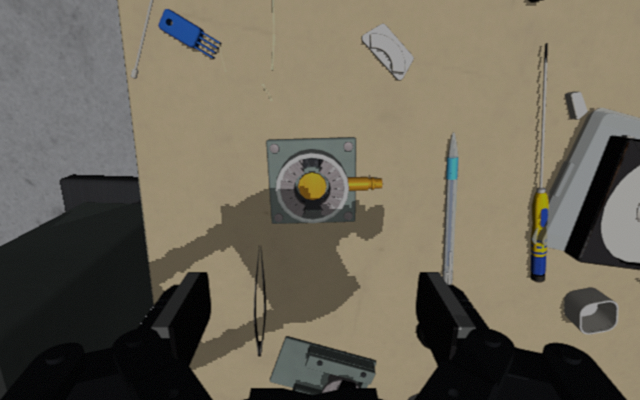

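View pics/rack_w.png

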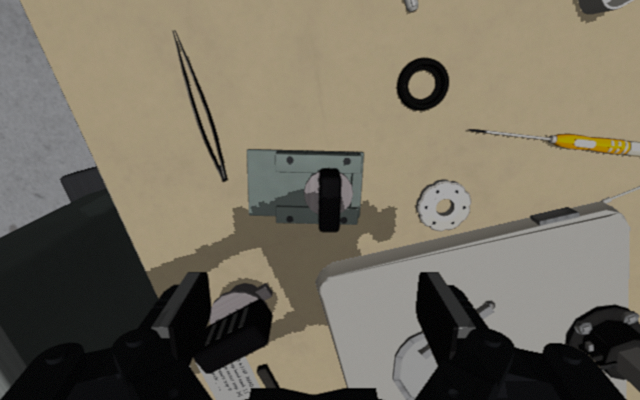

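The valve view shows the ring centred at (312,187), its gaps up and down, and the hose tail to the right. The rack view shows the wing at (330,200), the open end to the left, and the big decoy at (235,310). I'll measure using depth-segmented faces.

```bash
cat >> h.py <<'E'
def cloud(f):
    a=np.load(f);K=optics.camera_model("wrist")["K"];d=a["d"].astype(float)
    v,u=np.mgrid[:400,:640]
    P=np.stack([(u-K[0,2])/K[0,0]*d,(v-K[1,2])/K[1,1]*d,d],-1)@a["T"][:3,:3].T+a["T"][:3,3]
    P[d==0]=np.nan
    return a["im"],P,a["T"]
def rect(P,m,z=None):
    m=cv2.morphologyEx(m.astype(np.uint8),cv2.MORPH_OPEN,np.ones((2,2)))
    n,l,st,c=cv2.connectedComponentsWithStats(m); i=1+np.argmax(st[1:,4])
    q=P[l==i][:,:2]; rc=cv2.minAreaRect((q*1000).astype(np.float32))
    return rc,q.mean(0)*1000,len(q),np.nanmedian(P[l==i][:,2])*1000
E
python3 - <<'E'
from h import *
def near(P,c,R): return np.hypot(P[...,0]-c[0],P[...,1]-c[1])<R
im,P,T=cloud("rack_w.npz"); c=P[195,330]; print("pt",c, "bench",np.nanmedian(P[100:130,100:150,2]))
N=near(P,(.53,.155),.08)
print("wing",rect(P,N&(P[...,2]>.05)&(P[...,2]<.068)))
print("rack lips",rect(P,N&(abs(P[...,2]-.021)<.004)))
hsv=cv2.cvtColor(im,cv2.COLOR_RGB2HSV); print("hsv rack",hsv[185,258],hsv[160,300],hsv[140,300])
# rack all: not bench
print("rack all",rect(P,N&(P[...,2]>.003)&(P[...,2]<.03)))
im,P,T=cloud("valve_w.npz"); print("bench",np.nanmedian(P[100:130,180:240,2])); N=near(P,(.505,.363),.06)
for lo,hi in((.003,.012),(.0225,.031)):
    m=N&(P[...,2]>lo)&(P[...,2]<hi); print(lo,rect(P,m))
m=N&(P[...,2]>.022)&(P[...,2]<.031)
q=P[m][:,:2]*1000; print(cv2.minEnclosingCircle(q.astype(np.float32)))
for f in("rack_w","valve_w"):
    i,P,_=cloud(f+".npz"); sl=(slice(130,240),slice(235,395))
    A=cv2.resize(i[sl],None,fx=5,fy=5,interpolation=2);cv2.imwrite(f"pics/{f}_c.png",A[:,:,::-1])
E
```

```text
pt [0.54391403 0.15848648 0.05871341] bench -0.0010113705432919229
wing (((540.6084594726562, 137.53665161132812), (69.44020080566406, 17.45906639099121), 76.89346313476562), array([nan, nan]), 1251, np.float64(57.70742597699588))
rack lips (((540.02978515625, 170.89048767089844), (18.813703536987305, 73.19450378417969), 71.72212219238281), array([nan, nan]), 1488, np.float64(20.009047583748774))
hsv rack [ 76  24 118] [ 79  23 121] [ 21  62 161]
rack all (((521.6800537109375, 150.50387573242188), (66.06904602050781, 100.65320587158203), 72.19518280029297), array([nan, nan]), 6527, np.float64(16.964326254643))
bench -0.0010216503715733127
0.003 (((506.9815673828125, 361.801513671875), (76.05345916748047, 76.79273223876953), 5.3593974113464355), array([nan, nan]), 2538, np.float64(5.112757828647285))
0.0225 (((505.0328369140625, 357.3582763671875), (50.33466720581055, 66.75647735595703), 32.75139617919922), array([nan, nan]), 2533, np.float64(25.064898330584505))
((504.7198791503906, 363.267822265625), 29.97616958618164)
```

View pics/valve_w_c.png

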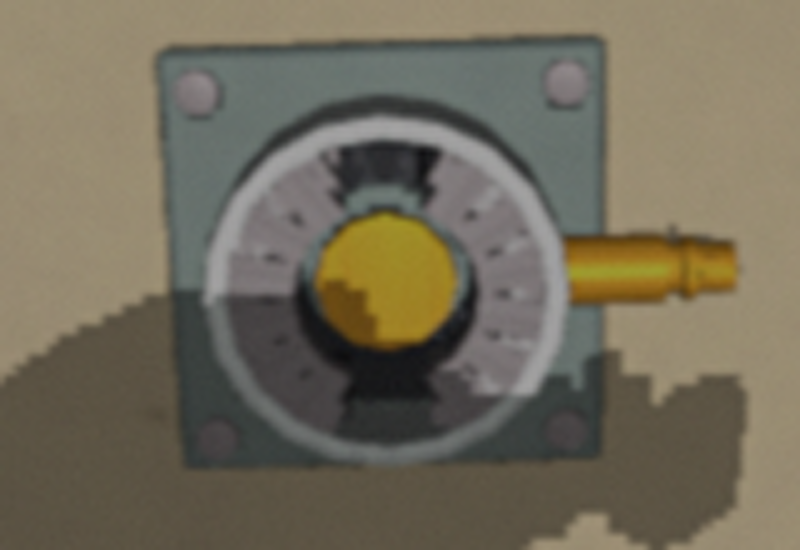

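```bash
python3 - <<'E'
from h import *
cm=optics.camera_model("wrist")
def top(f,c,R,lo,hi,z):
    im,P,T=cloud(f); Q=np.nan_to_num(P,nan=-1)
    m=(np.hypot(Q[...,0]-c[0],Q[...,1]-c[1])<R)&(Q[...,2]>lo)&(Q[...,2]<hi)
    n,l,st,_=cv2.connectedComponentsWithStats(m.astype(np.uint8));m=l==1+np.argmax(st[1:,4])
    v,u=np.nonzero(m); w=np.array([ray(cm,p,z,T)[:2] for p in zip(u,v)])*1000
    return w.astype(np.float32),im,T
w,_,_=top("rack_w.npz",(.54,.155),.035,.0535,.066,.059); print("wing",cv2.minAreaRect(w),w.mean(0),len(w))
w,_,_=top("rack_w.npz",(.525,.15),.07,.015,.024,.021); print("lips",cv2.minAreaRect(w),len(w))
w,im,T=top("valve_w.npz",(.505,.363),.06,.0215,.031,.0265); print("ring",cv2.fitEllipse(cv2.convexHull(w)),cv2.minEnclosingCircle(w))
# plate edges by colour
for f,bx in(("valve_w.npz",(255,125,365,235)),("rack_w.npz",(235,140,375,240))):
    im,P,T=cloud(f); lab=cv2.cvtColor(cv2.GaussianBlur(im,(3,3),0),cv2.COLOR_RGB2LAB).astype(int)
    x0,y0,x1,y1=bx; b=lab[...,2]-128; 
    sub=np.zeros(b.shape,np.uint8); sub[y0:y1,x0:x1]=(lab[y0:y1,x0:x1,2]<134)
    cs,_=cv2.findContours(sub,0,1); c=max(cs,key=cv2.contourArea)[:,0]
    w=np.array([ray(cm,p,.005,T)[:2] for p in c])*1000
    rc=cv2.minAreaRect(w.astype(np.float32)); print(f,rc,"b vals",b[150,x0-8],b[150,x0+25])
# hose
im,P,T=cloud("valve_w.npz");h=cv2.cvtColor(im,cv2.COLOR_RGB2HSV)
m=(h[...,1]>140)&(h[...,0]<30); m[:, :348]=0;m[:,390:]=0;m[:150]=0;m[220:]=0
v,u=np.nonzero(m); L=cv2.fitLine(np.array([ray(cm,p,.015,T)[:2] for p in zip(u,v)]).astype(np.float32),2,0,.01,.01).ravel();print("hose yaw",np.degrees(np.arctan2(L[1],L[0])),len(u),L)
m=(h[...,1]>140)&(h[...,0]<35); m[:, :295]=0;m[:,332:]=0;m[:165]=0;m[206:]=0
v,u=np.nonzero(m);print("plunger",cv2.minEnclosingCircle(np.array([ray(cm,p,.018,T)[:2] for p in zip(u,v)]).astype(np.float32)*1000))
E
```

```text
wing ((541.4994506835938, 151.9884490966797), (43.726810455322266, 15.743557929992676), 74.08055114746094) [541.66565 152.5141 ] 1214
lips ((533.4757690429688, 153.9520263671875), (60.334205627441406, 69.03140258789062), 73.7338638305664) 1943
ring ((504.73480224609375, 363.95977783203125), (58.878692626953125, 59.62644577026367), 179.7606201171875) ((504.676025390625, 363.9361267089844), 29.94211769104004)
valve_w.npz ((505.2026672363281, 363.7520446777344), (75.21834564208984, 75.2778091430664), 3.5811188220977783) b vals 16 1
rack_w.npz ((521.3204956054688, 149.90597534179688), (72.97286224365234, 98.70687866210938), 73.7395248413086) b vals 16 2
hose yaw 3.0085387 389 [0.9986217  0.05248478 0.54852915 0.36694273]
plunger ((505.1945495605469, 363.75543212890625), 12.070184707641602)
```

View pics/rack_w_c.png

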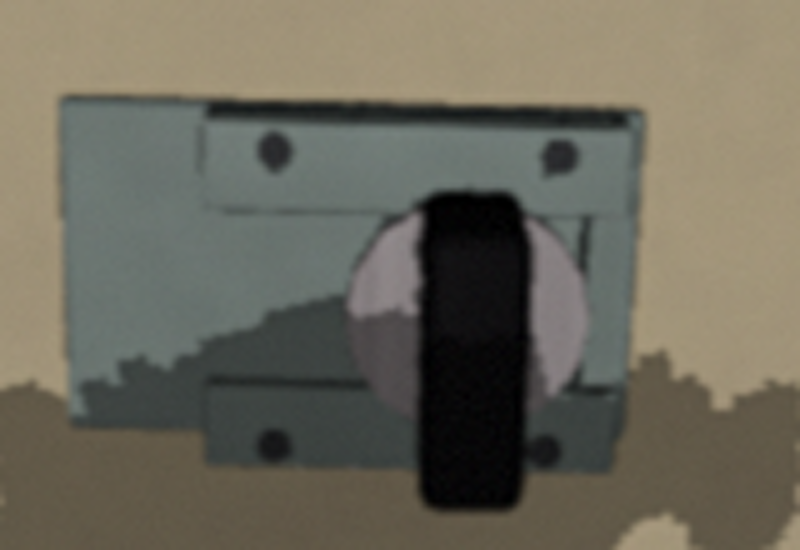

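Measured in mm and degrees:
- **Key wing:** (541.5, 152.0), yaw -16.
- **Rack:** origin (522.9, 157.0), yaw -16.3, which puts the key at rack x = +19.
- **Valve:** (505.0, 363.8), yaw +3.4.

Now I'll grasp the key and slide it out.

```bash
python3 - <<'E'
from h import *
cm=optics.camera_model("wrist")
k=np.array([.5415,.152]); q=down(np.radians(74.0)); a=np.radians(-16.2)
command_gripper(.05,60)
r.move_straight([*k,.10],q,speed=.15)
print(r.move_straight([*k,.057],q,speed=.06,max_force=12))
command_gripper(.0,60)
s=r.read_state(); print(s["time_s"],s["eef_pos"],s["grip_width"],s["grip_force"],s["contact_force"])
r.move_straight([*k,.058],q,speed=.03)
e=k-.059*np.array([np.cos(a),np.sin(a)])
print(r.move_straight([*e,.058],q,speed=.05,max_force=25))
s=r.read_state(); print(s["time_s"],s["eef_pos"],s["grip_width"],s["grip_force"],s["contact_force"])
im,d=optics.get_image("wrist"); np.savez("g_w.npz",im=im,d=d,T=wristT(s,cm)); cv2.imwrite("pics/g_w.png",im[:,:,::-1])
E
```

```text
False
5.3333 [0.54159793 0.15202235 0.05727106] 0.015169845831191731 61.239320039749146 [-0.82496867 -0.30029381  1.71046756]
False
6.9167 [0.48515949 0.16839887 0.05802808] 0.014767395483284174 61.11767292022705 [ 0.39631234  0.24432251 -1.05913321]
```

View pics/g_w.png

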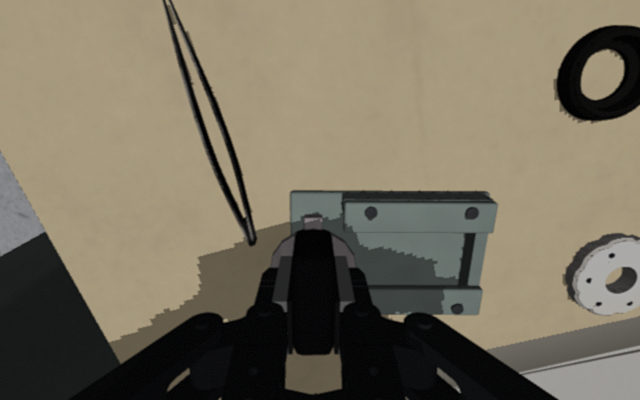

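The key is gripped clear of the lips at about (313,280), with one lug showing at (313,218). I'll measure the key in the tool from the same image.

```bash
python3 - <<'E'
from h import *
cm=optics.camera_model("wrist")
im,P,T=cloud("g_w.npz");Q=np.nan_to_num(P,nan=-1)
TT=T@np.linalg.inv(cm["tool_from_camera"])
tool=lambda w:(np.asarray(w)-TT[:3,3])@TT[:3,:3]
for row in range(228,300,6): # depth z profile across the wing
    z=Q[row,280:350,2]; g=np.nonzero((z>.052)&(z<.064))[0]+280
    if len(g): print(row,g.min(),g.max(),len(g),tool(ray(cm,((g.min()+g.max())/2,row),.060,T)).round(4), np.median(Q[row,g,2]).round(4))
# lug & flange
for row in (217,222,236,242,250,260): print(row,[(c,round(Q[row,c,2],3),int(im[row,c].mean())) for c in range(270,360,6)])
E
```

```text
252 296 330 34 [ 0.0262  0.0014 -0.002 ] 0.0533
258 292 333 42 [ 0.0238  0.0012 -0.002 ] 0.0568
264 291 334 44 [ 0.0215  0.0012 -0.002 ] 0.0583
270 291 334 44 [ 0.0191  0.0012 -0.002 ] 0.0586
276 280 349 62 [ 0.0166  0.0019 -0.002 ] 0.058
282 280 349 70 [ 0.0142  0.0019 -0.002 ] 0.0579
288 280 349 70 [ 0.0117  0.0019 -0.002 ] 0.059
294 283 349 47 [ 0.0092  0.0025 -0.002 ] 0.0585
217 [(270, np.float64(-0.002), 146), (276, np.float64(-0.002), 146), (282, np.float64(-0.001), 146), (288, np.float64(-0.001), 145), (294, np.float64(0.004), 115), (300, np.float64(0.003), 94), (306, np.float64(0.012), 64), (312, np.float64(0.011), 65), (318, np.float64(0.011), 65), (324, np.float64(0.004), 98), (330, np.float64(0.004), 112), (336, np.float64(0.003), 106), (342, np.float64(0.004), 62), (348, np.float64(0.02), 114), (354, np.float64(0.02), 114)]
222 [(270, np.float64(-0.002), 146), (276, np.float64(-0.001), 147), (282, np.float64(-0.001), 141), (288, np.float64(-0.002), 96), (294, np.float64(0.004), 73), (300, np.float64(0.005), 64), (306, np.float64(0.012), 104), (312, np.float64(0.013), 74),
[... 1307 characters left out ...]
float64(0.051), 3), (312, np.float64(0.052), 1), (318, np.float64(0.052), 3), (324, np.float64(0.052), 3), (330, np.float64(0.05), 1), (336, np.float64(0.029), 76), (342, np.float64(0.028), 75), (348, np.float64(0.029), 71), (354, np.float64(0.004), 67)]
260 [(270, np.float64(-0.001), 85), (276, np.float64(0.028), 73), (282, np.float64(0.04), 38), (288, np.float64(0.038), 39), (294, np.float64(0.057), 4), (300, np.float64(0.059), 6), (306, np.float64(0.058), 4), (312, np.float64(0.058), 5), (318, np.float64(0.057), 5), (324, np.float64(0.058), 3), (330, np.float64(0.057), 5), (336, np.float64(0.04), 40), (342, np.float64(0.04), 39), (348, np.float64(0.028), 73), (354, np.float64(0.028), 65)]
```

```bash
python3 - <<'E'
from h import *
cm=optics.camera_model("wrist")
s=r.read_state();p=s["eef_pos"]
r.move_straight([p[0],p[1],.125],speed=.12)
q=down(np.radians(93.4)); v=[.5038,.3635]
r.reach([*v,.125],q); r.move_straight([*v,.092],q,speed=.06); r.hold(.3)
s=r.read_state(); im,d=optics.get_image("wrist"); np.savez("v_w.npz",im=im,d=d,T=wristT(s,cm))
cv2.imwrite("pics/v_w.png",cv2.resize(im[150:350,190:440],None,fx=3,fy=3,interpolation=2)[:,:,::-1])
print(s["time_s"],s["eef_pos"],s["grip_force"],s["joint_positions"])
im,P,T=cloud("v_w.npz");Q=np.nan_to_num(P,nan=-1)
m=(np.hypot(Q[...,0]-.505,Q[...,1]-.364)<.04)&(Q[...,2]>.0225)&(Q[...,2]<.0285)
vv,u=np.nonzero(m); w=np.array([ray(cm,a,.0265,T)[:2] for a in zip(u,vv)])*1000
h=cv2.convexHull(w.astype(np.float32))[:,0]; print(len(w),w.min(0),w.max(0))
from scipy.optimize import least_squares
for R in (30,): 
    hh=h[(h[:,1]>364)]; f=least_squares(lambda c:np.hypot(*(hh-c).T)-R,[505,364],loss="soft_l1"); print(f.x,np.abs(f.fun).mean(),len(hh))
E
```

```text
9.475 [0.50389388 0.36362756 0.09233411] 60.94080448150635 [ 5.01841312e-01  6.75382883e-01  1.44235746e+00 -7.16020784e-06
  1.02326728e+00  4.42392482e-01]
3557 [475.44315304 348.07260127] [533.85939677 396.7290116 ]
[504.57381589 366.48325251] 0.4237035629151896 28
```

View pics/v_w.png

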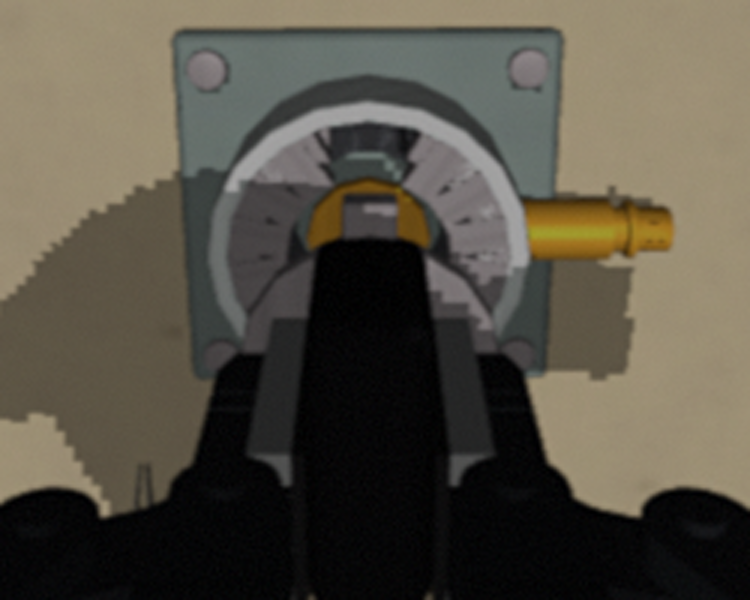

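The lug is centred on the gap across the image (370 vs 370 in the crop). I'll check the other direction by casting the edges I can see.

```bash
python3 - <<'E'
from h import *
cm=optics.camera_model("wrist"); im,P,T=cloud("v_w.npz")
R=Ro.from_quat(down(np.radians(93.4))).as_matrix(); tcp=np.array([.50389,.36363,.09233])
f=lambda c,z:((ray(cm,(190+c[0]/3,150+c[1]/3),z,T)-tcp)@R*1000)[:2].round(2)
print("ring top edge",f((370,102),.0265),"L",f((210,240),.0265),"R",f((530,240),.0265))
print("plate TL TR",f((175,30),.005),f((562,30),.005))
print("gap outer",f((333,125),.026),f((412,125),.026))
print("lug edge",f((343,207),.0482),f((398,207),.0482)," lug bottom",f((343,195),.0422),f((398,195),.0422))
print("wing end top",f((370,238),.0641))
# brightness columns/rows around edges, for sub-pixel check
print(im[178:192,313].mean(1).round(), im[150:170,300].mean(1).round(), im[208:232,313].mean(1).round())
im,P,T=cloud("valve_w.npz"); print(im[145:165,312].mean(1).round())
E
```

```text
ring top edge [32.08  1.63] L [  5.97 -27.58] R [ 5.93 30.85]
plate TL TR [ 40.39 -35.64] [40.35 38.42]
gap outer [27.73 -4.9 ] [27.72  9.05]
lug edge [20.8 -2.7] [20.79  6.05]  lug bottom [20.59 -2.84] [20.59  6.21]
wing end top [22.13  1.57]
[ 60.  58.  59.  62.  61.  90. 136. 159. 162. 161. 160. 150. 107.  55.] [137. 137. 138. 138. 138. 138. 139. 139. 127.  81.  62.  80.  95. 103.
 110. 110. 109. 109. 110. 111.] [ 54.  38.  48.  69.  71.  65.  51.  36.  33.  59. 101. 122. 114.  79.
  70.  69.  71.  70.  71.  67.  48.  25.   5.   4.]
[113. 113. 113. 101.  66.  55.  57.  73. 118. 155. 159. 156. 130.  66.
  39.  44.  44.  45.  44.  45.]
```

The valve sits about 1.4 mm further in tool x than the key, and tool y agrees. I'll shift by that amount and push in with a force guard.

```bash
python3 - <<'E'
from h import *
q=down(np.radians(93.4)); v=np.array([.5038-.0001,.3635+.0014])
r.move_straight([*v,.085],q,speed=.04)
def st(n):
    s=r.read_state(); print(n,round(s["time_s"],2),s["eef_pos"].round(4),s["contact_force"].round(1),s["torque"].round(2),round(s["grip_force"],1))
st("pre")
for z in (.073,.067,.0617):
    h=r.move_straight([*v,z],q,speed=.03,max_force=14); st((z,h))
    if h: break
E
```

```text
pre 9.85 [0.5034 0.3648 0.0844] [-0.3  0.8 -1.7] [-0.    0.01  0.03] 60.9
(0.073, False) 10.4 [0.5037 0.3649 0.0728] [0.8 0.4 0.1] [-0.01 -0.01 -0.04] 60.9
(0.067, False) 10.75 [0.5043 0.3652 0.0676] [0.8 1.  4.2] [ 0.08 -0.15  0.  ] 61.6
(0.0617, False) 11.07 [0.5043 0.3652 0.0624] [0.2 0.1 4.8] [ 0.14 -0.17 -0.03] 61.9
```

```bash
python3 - <<'E'
from h import *
v=np.array([.5040,.3650])
def st(n):
    s=r.read_state(); print(n,round(s["time_s"],2),s["eef_pos"].round(4),s["contact_force"].round(1),s["torque"].round(2),round(s["grip_force"],1),round(s["grip_width"],4))
command_gripper(0,90)
r.move_straight([*v,.0607],down(np.radians(93.4)),speed=.03,max_force=14); r.hold(.2); st("in")
y=93.4
for i in range(12):
    y-=7
    r.reach([*v,.0607],down(np.radians(y)))
    if i%3==2: st(y)
r.hold(.5); st("end")
s=r.read_state();R=Ro.from_quat(s["eef_rot"]).as_matrix();print(np.degrees(np.arctan2(R[1,0],R[0,0])))
im,d=optics.get_image("wrist");cv2.imwrite("pics/end.png",cv2.resize(im[150:350,190:440],None,fx=3,fy=3,interpolation=2)[:,:,::-1])
E
```

```text
in 11.74 [0.5043 0.3652 0.0615] [-1.   0.2  5.6] [ 0.11 -0.05 -0.  ] 91.4 0.0144
72.4 12.49 [0.5039 0.3653 0.0614] [-1.3  0.8  6.9] [0.16 0.15 0.  ] 91.5 0.0142
51.400000000000006 13.24 [0.5041 0.3652 0.0614] [-0.2  0.5  6.7] [0.03 0.07 0.01] 91.5 0.0147
30.400000000000006 13.99 [0.5043 0.365  0.0614] [ 0.8 -0.4  6. ] [-0.1  -0.04  0.08] 91.4 0.0147
9.400000000000006 14.74 [0.5044 0.3648 0.0614] [ 0.6 -1.6  6.2] [-0.31 -0.09  0.1 ] 91.5 0.0145
end 15.24 [0.5044 0.3648 0.0614] [ 1.1 -1.4  5.9] [-0.27 -0.09  0.16] 91.5 0.0142
9.417097110513502
```

View pics/end.png

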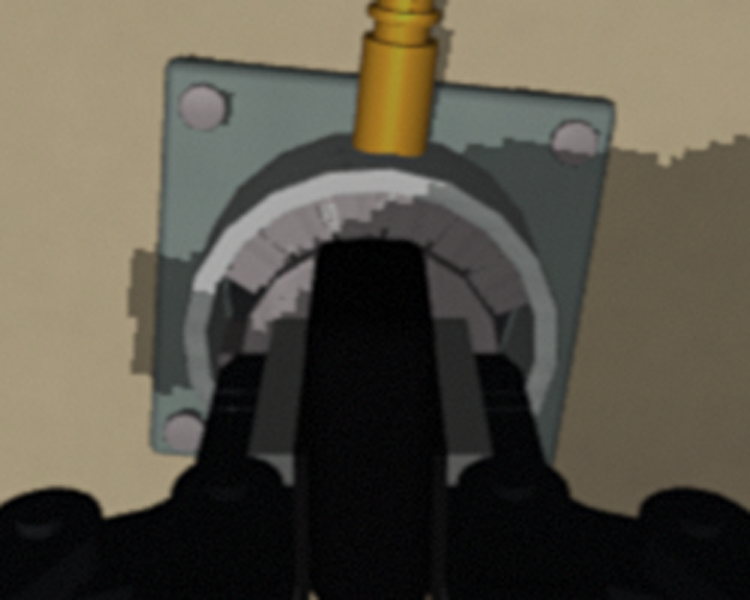

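The wing is still square in the fingers at (370,300). The flange sits down in the ring, and the gaps at (235,315) and (505,315) are a quarter turn from the wing. The 0.16 Nm moment and 6 N push match an open rotor and a pressed plunger, so I'm handing in.

```bash
python3 -c "
from workcell import r
print(r.finish_job())"
```

```text
the job is handed in; nothing more can be done
None
```

The job is handed in at about 15 s, with the key still gripped (about 91 N), pushed in and turned 84° clockwise in the valve; the force and torque readings fit an open rotor, but no verdict was returned.

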